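Release the brake of a garage-door gear unit with its splined key

TASK

Press the open black cover of the gear unit's wiring box shut until it snaps and stays shut by itself. Then take the splined key (the one with the T-shaped handle) out of the wooden tool stand, set it into the unit's cross-slotted socket, turn it until the splines mesh, and push it fully home against the spring; finish while still gripping the key and holding it pressed home, with the other things on the bench left where they are.

Things in the scene. Friction and masses are not known exactly. Their poses are not given: they have to be found in the camera images.
- unit: Grey fixed gear unit: gear head 110 (x) x 100 (y) mm centred at y = -55 mm, top face 108 mm up; beside it a wiring box 110 x 120 mm centred at y = +65 mm, rim 85 mm up; base plate 150 x 260 mm; a motor barrel, top 91 mm up, runs from the gear head to x = +162 mm. Origin: centre of the underside; z up, x away from the robot at yaw 0.
- socket (a point): Centre of the splined socket's mouth, flush with the gear head's top, at (0, -55, 108) mm in the unit's frame. z up; x and y lie along the two crossed slots (any quarter turn fits). Slots 8.4 mm wide, 34 mm end to end, 14 mm deep down to a sprung plunger. The socket can turn about z but is stiff (0.35 N m); it starts at any angle.
- release (a joint): The sprung plunger at the bottom of the socket: 0 up, 0.010 m fully down (hard stop). 6 N starts it, 12 N takes it fully down; it springs back and lifts the key when not held.
- cover (a joint): Opening angle of the wiring box's cover, rad: 0 shut, 1.0 fully open; starts at 0.55 to 0.95. A light spring and friction keep it open (about 2 N to move). A snap catch at the front edge resists at about 0.05 rad (press with 8 to 15 N near the front edge), then holds it shut; short of the snap it springs up again.
- cover_hinge (a point): Middle of the cover's hinge line, at (55, 65, 85.5) mm in the unit's frame; the line is parallel to the unit's y. The cover is a black flat plate, 112 mm from hinge to front edge (towards the unit's -x), 120 mm wide, 6 mm thick above the hinge line, with a latch tab 34 mm wide that reaches 8 mm beyond the front edge and hangs down 20 mm.
- cover_front (a point): Point on the cover's outer face, 100 mm from the hinge line, midway across; shut, it is 91.5 mm above the bench. Pressing here (or 80 to 100 mm from the hinge) snaps the cover shut.
- key: Splined key, 102 mm tall, 0.16 kg, upright in one of the stand's holes. Black T handle: bar 60 mm along key x, 16 mm thick along y, 22 mm high, centre 91 mm above the origin. Stem 12 mm thick. Lowest 36 mm: two crossed blades along key x and y, 30 mm wide, 5 mm thick, tips tapered to 27 x 3 mm. Origin: centre of the lower end, z up. Home, the origin is 24 mm below the socket's mouth.
- stand: Fixed wooden tool stand, 250 mm along its x, 64 mm along y, 40 mm high, with three square holes, 33 mm wide and 28 mm deep, at x = -80, 0 and +80 mm. Origin: centre of the underside.
- driver: Bystander in the stand: nut driver with a round black knob handle 42 mm across, 102 mm tall, round steel shank 31 mm. Origin: lower end.
- awl: Bystander in the stand: tool with a slim upright round black handle 24 mm across, 115 mm tall, round steel shank 31 mm. Origin: lower end.
- jar: Bystander: glass screw-top jar, 60 mm across, 85 mm high. Origin: centre of its underside.
- tape: Bystander: tape measure, 66 x 36 x 62 mm high. Origin: centre of its underside.
- spray: Bystander: spray can, 66 mm across, 190 mm high. Origin: centre of its underside.
- oil: Bystander: white bottle, 56 mm across, 130 mm high. Origin: centre of its underside.
- wrench: Bystander: open-ended wrench lying flat, 170 mm long. Origin: middle of its underside.
Things that resemble listed ones, but are neither listed nor needed, are in the scene too. Leave any turquoise look-alike of the key alone.

How it is judged:
On the way, in this order (a step that is already met when the one before it is completed fails the run):
1. the cover is snapped shut, while the key is still out of the socket (value of joint cover below 0.03 rad), for 0.2 s.
2. the key's splines have entered the socket by 6 mm or more, with the cover shut (value of joint cover below 0.04 rad and horizontal distance between key and socket below 0.005 m and z of key in the frame of socket below -0.006 m), for 0.1 s.
At the end, for the whole second after the job is handed in: Through the last second: cover shut (under 0.03 rad); key meshed in the socket (within 4 mm of its axis, upright within 0.12 rad, over 20 mm deep), still, gripped with over 3 N, and the plunger held more than 8 of its 10 mm down (value of joint cover below 0.03 rad and value of joint release above 0.008 m and z of key in the frame of socket below -0.02 m and horizontal distance between key and socket below 0.004 m and angle between key's own z axis and vertical below 0.12 rad and contact force between the fingers and key above 3 N and linear speed of key below 0.02 m/s); the arm keeps its last pose, push and grip.
It fails at once if one of the other things on the bench is moved by more than 30 mm (distance of any of driver, awl, jar, tape, spray, oil, wrench from where it was at the start of the episode above 0.03 m).
It also fails if it takes over 58 s, if anything falls off the work surface, if the arm or the gripper's body presses on something with over 40 N, if the wrist force passes 120 N, or if a joint passes its speed limit or range.

ROBOT

A 7-joint arm with a two-finger parallel gripper is mounted at the origin on the work surface. World frame = base frame: x ahead of the robot, y to its left, z up, the work surface at z = 0. Lengths are in m, angles in rad, forces in N, time in s.
With the tool pointing down it reaches from about 0.4 to 0.85 m from the base axis. Payload 10.4 kg.
Tool frame: the origin (TCP) lies between the finger pads; the fingertips stand ahead of it and the grasp point (between the pads) lies 5 mm behind it (manip.tip_extent is the z of the fingertips in the tool frame, in m); z points along the fingers, y is the line along which they close (so a half turn about z gives the same grasp; the last joint's range is limited). The gripper opens to 85 mm and grips with 20 to 120 N. Pads are 22 mm wide; open, the fingers measure 114 mm over their backs; the gripper's body (76 mm by 85 mm) begins 54 mm behind the grasp point. The pads swing forward as they close: fully open they stand 13 mm farther back than shut.
Start: joints at [1.284, 0.332, -0.065, 1.46, 0.022, 1.35, -0.088], TCP at [0.163, -0.603, 0.245] pointing down, gripper open.
Joint ranges: [-2.6, 2.6], [-0.5, 2.12], [-1.47, 1.34], [0.16, 2.42], [-1.27, 4.41], [0.06, 2.06], [-2.6, 2.6]. Speed limits (rad/s): [2.22, 2.22, 2.79, 2.79, 3.14, 3.14, 3.14].

INTERFACE

Orientations are given as a unit quaternion [x, y, z, w].
In Python, from workcell import status, viewer, manip gives the robot as it stands.
- The arm moves only by the tool play_rows, never from a script. Its argument "plan" is one flat list of numbers, 7 for each row, row after row: the turn, a rotation vector about the tool's x, y, z in degrees, then the shift along the tool's x, y, z in m, then the opening, from 0 (shut) to 1 (fully open). In form: [ax, ay, az, dx, dy, dz, grip, ax, ay, az, dx, dy, dz, grip, ...]. A call has 1 to 20 rows; each row is the pose to reach, as a shift and turn from the pose commanded when the call began, along the tool's axes at that moment; what a row does not reach only later rows make up. A row lasts 1/8 s, in which the tool goes at most 62.5 mm and 10.7 degrees, less where a joint would pass 70% of its speed; a pose out of reach is approached as far as the arm can. A call with a gripper value outside its range is refused whole. The fingers move at their own pace and stop on an object; "squeeze" is the grip in N (left out, the last holds). Time passes only in rows, so rows that repeat a pose let the fingers close. It gives the time, the measured TCP pose, the force, the opening and the grip force at its end, in the units of the state.
- status.get_obs(): the state, without advancing time (a new reading comes with each control period).
- viewer.camera(name): name is "side" or "top" or "wrist"; returns the picture (384x512x3 uint8, red, green, blue); there is no depth.
- viewer.camera_model(name): a dict with "fx", "fy", "cx", "cy" (pixels), "R" (3x3) and "t" (3): a world point X has camera coordinates R X + t. Camera axes: x right, y down, z forward; pixel columns grow to the right and rows downward; lengths in m; the calibration is good to about 2 mm. A picture is of the moment at which its call begins: read the wrist's pose just before it. camera_model takes no time and is no camera call; for the wrist camera it gives the pose at the moment of the call.
- manip.hand_in(): hands the job in; it is judged then, once.
The state is a dict: "clock": time; "joint_pos": joint angles; "joint_velocities": joint speeds; "tau": joint torques, N m; "position": TCP position; "ee_rot": TCP orientation; "ft_force": force on the tool from outside, world axes, zero at the start; "torque": the same for the moment, N m; "grip_width": opening from 0.0 (shut) to 1.0 (fully open); "grasp_force": force on a finger pad.
Only numpy, scipy, OpenCV 4.12 (cv2) and the standard library are available. Lean on these libraries where they do the work, as an engineer would, in place of code of your own. Each camera call takes 0.05 s, during which the arm holds its last target. There are 200 camera calls.

## Working session

There is one attempt and no reset: what is moved stays moved. The work goes in short steps, Python scripts to look and compute and a tool call to move; the robot and the scene stay as the last step left them, time stands still between calls to the robot, and variables do not carry over. Pictures are saved under pics/ and viewed, at most 10 in all, crops included, and the job is handed in when it is done.

Besides the shell and the picture viewer there is one more tool, called after "Request:" as a command line: name --argument value ..., lists and objects as JSON in quotes. play_rows: Moves the arm, as the interface text tells. Its arguments: {"type":"object","properties":{"plan":{"type":"array","items":{"type":"number"}},"squeeze":{"type":"number"}},"required":["plan"]}

```bash
mkdir -p pics; ls; python3 - <<'E'
from workcell import status, viewer, manip
import cv2,numpy as np
for n in("top","side"):
    im=viewer.camera(n); cv2.imwrite(f"pics/{n}0.png",cv2.cvtColor(im,cv2.COLOR_RGB2BGR))
    m=viewer.camera_model(n); R=np.array(m['R']);print(n,m['fx'],m['cx'],m['cy'],-R.T@m['t'],R.round(2).tolist())
print(status.get_obs(),manip.tip_extent)
E
```

```text
pics
top 420.6990175987359 247.92015403463228 190.24664506464046 [ 0.39456746 -0.0155504   1.20475853] [[-0.01, -1.0, 0.0], [-0.99, 0.01, -0.15], [0.15, -0.0, -0.99]]
side 439.18071874557273 253.9132954452904 188.49785796686115 [0.18650757 0.72483876 0.82172302] [[-0.91, -0.42, -0.01], [-0.28, 0.61, -0.74], [0.32, -0.67, -0.67]]
{'clock': 0.1, 'joint_pos': array([ 1.28438897,  0.33280862, -0.06470937,  1.46082784,  0.02160517,
        1.34990844, -0.08851994]), 'joint_velocities': array([ 0.00031722,  0.00054454,  0.00262811, -0.00278622, -0.00045581,
       -0.0002475 ,  0.00127613]), 'tau': array([ 1.09088767e-03, -6.26749635e+01,  4.89726174e-02, -3.92434180e+01,
        1.63611781e-02,  6.90174813e-03,  6.08659730e-05]), 'position': array([ 0.16289541, -0.60307923,  0.24460962]), 'ee_rot': array([ 9.91312551e-01,  1.31525781e-01, -1.11342840e-04, -6.18341704e-04]), 'ft_force': array([-0.31410013, -0.93285779, -0.02105626]), 'torque': array([ 0.00834457,  0.03082329, -0.04741783]), 'grasp_force': 0.0, 'grip_width': 1.0020665080898048} 0.014
```

View pics/top0.png

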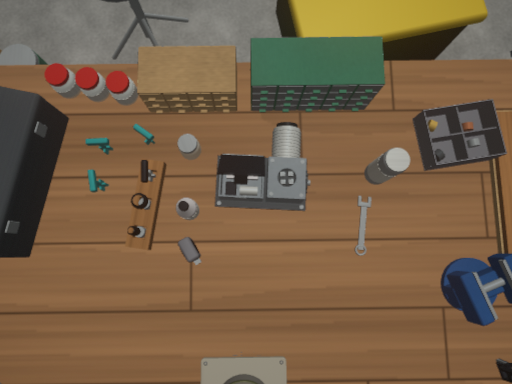

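View pics/side0.png

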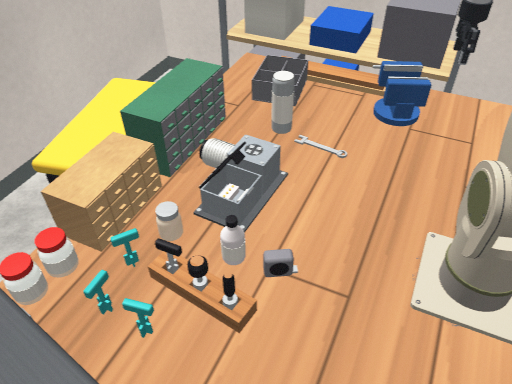

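Top view: the unit is at about (262,182), the socket at (287,177), and the open cover stands at (243,168). The stand runs from (155,165) to (140,248), with the key's T at (145,170), the driver at (140,201) and the awl at (135,231). The side view shows the key's T bar at (168,247) and the socket at (254,150). Next I'll enlarge both to measure.

```bash
python3 - <<'E'
import cv2,numpy as np
a=cv2.imread("pics/top0.png")[120:255,120:320]; b=cv2.imread("pics/side0.png")[125:325,140:300]
cv2.imwrite("pics/tc.png",cv2.resize(a,None,fx=4,fy=4,interpolation=cv2.INTER_CUBIC))
cv2.imwrite("pics/sc.png",cv2.resize(b,None,fx=3,fy=3,interpolation=cv2.INTER_CUBIC))
E
```

```text
(no output)
```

View pics/tc.png

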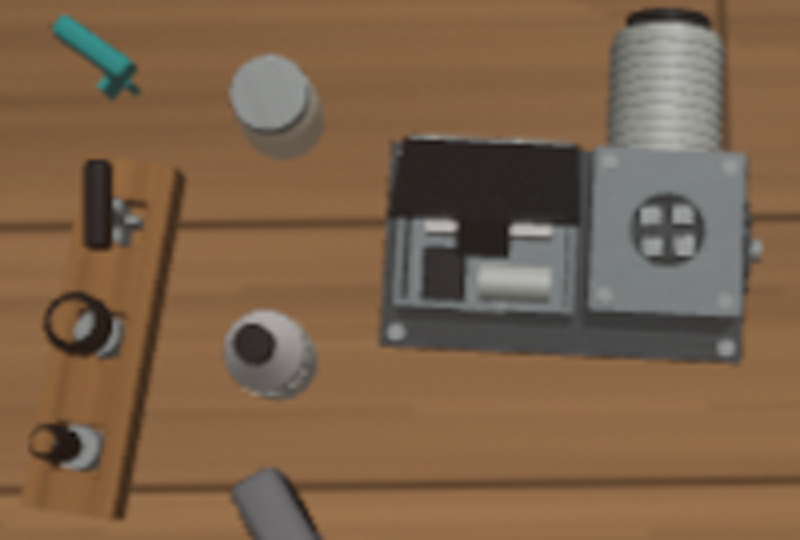

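View pics/sc.png

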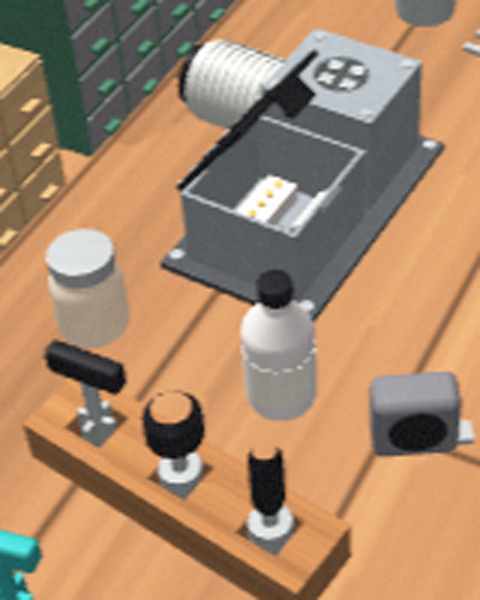

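```bash
cat > h.py <<'E'
from workcell import status, viewer, manip
import numpy as np, cv2
from scipy.spatial.transform import Rotation as Rot
def ray(m,p):
    R=np.array(m['R']);c=-R.T@np.array(m['t'])
    d=R.T@np.array([(p[0]-m['cx'])/m['fx'],(p[1]-m['cy'])/m['fy'],1]);return c,d/np.linalg.norm(d)
def plane(m,p,z):
    c,d=ray(m,p);return c+d*(z-c[2])/d[2]
def tri(m1,p1,m2,p2):
    c1,d1=ray(m1,p1);c2,d2=ray(m2,p2)
    s=np.linalg.lstsq(np.c_[d1,-d2],c2-c1,rcond=None)[0]
    a=c1+s[0]*d1;b=c2+s[1]*d2;return (a+b)/2,np.linalg.norm(a-b)
def totool(X):
    o=status.get_obs();return Rot.from_quat(o['ee_rot']).inv().apply(np.array(X)-o['position'])
E
python3 - <<'E'
from h import *
np.set_printoptions(precision=4,suppress=True)
T=viewer.camera_model('top');S=viewer.camera_model('side')
t=lambda u,v:(120+(u+.5)/4-.5,120+(v+.5)/4-.5)
s=lambda u,v:(140+(u+.5)/3-.5,125+(v+.5)/3-.5)
print('socket',tri(T,t(668,229),S,s(342,73)),plane(T,t(668,229),.108))
print('screws',[plane(T,t(*p),.108)[:2] for p in((610,160),(730,167),(726,300),(604,295))])
print('base',[plane(T,t(*p),.01)[:2] for p in((382,346),(740,360))])
print('handle',tri(T,t(98,204),S,s(86,362)),[plane(T,t(*p),.114)[:2] for p in((97,162),(98,246))])
print('hside ends',[plane(S,s(*p),.114)[:2] for p in((50,350),(122,374))])
print('stand',[plane(T,t(*p),.04)[:2] for p in((88,155),(182,172),(122,518),(22,505))])
print('knob',plane(T,t(78,322),.1),'awl',plane(T,t(50,440),.127),'bottle',plane(T,t(253,344),.13),'jar',plane(T,t(270,92),.085))
print('cover edge',tri(T,t(390,217),S,s(316,54)),tri(T,t(579,225),S,s(316,54)))
E
```

```text
socket (array([ 0.5909, -0.1222,  0.107 ]), np.float64(0.0010697661853570845)) [ 0.5913 -0.1219  0.108 ]
screws [array([ 0.6385, -0.0846]), array([ 0.6326, -0.1644]), array([ 0.5433, -0.1588]), array([ 0.5478, -0.0786])]
base [array([0.527 , 0.0751]), array([ 0.5133, -0.1801])]
handle (array([0.6135, 0.2558, 0.1064]), np.float64(0.0009272305566933336)) [array([0.6407, 0.2554]), array([0.5843, 0.2536])]
hside ends [array([0.6377, 0.262 ]), array([0.5798, 0.2594])]
stand [array([0.6626, 0.2803]), array([0.6493, 0.2136]), array([0.4078, 0.2513]), array([0.4176, 0.3201])]
knob [0.5359 0.2692 0.1   ] awl [0.4568 0.2783 0.127 ] bottle [0.5162 0.1488 0.13  ] jar [0.6945 0.1454 0.085 ]
cover edge (array([0.5537, 0.0448, 0.2574]), np.float64(0.041465598731922855)) (array([ 0.5837, -0.0601,  0.1717]), np.float64(0.0011344914972750944))
```

The socket is at (0.591,-0.122,0.107). The unit's yaw is about -3.4°, the cover is about 0.89 rad open, and the key handle is at (0.613,0.256). I'll move above the cover with the fingers shut.

```bash
python3 - <<'E'
from h import *
for X in((.30,-.35,.32),(.605,-.002,.30)): print(totool(X).round(4))
E
```

```text
[ 0.1984 -0.2087 -0.0751]
[ 0.5835 -0.4651 -0.0548]
```

Request:
play_rows --plan '[0, 0, 0, 0.0, 0.0, -0.06, 0, 0, 0, 10, 0.198, -0.209, -0.075, 0, 0, 0, 18.5, 0.198, -0.209, -0.075, 0, 0, 0, 18.5, 0.198, -0.209, -0.075, 0, 0, 0, 18.5, 0.198, -0.209, -0.075, 0, 0, 0, 18.5, 0.584, -0.465, -0.055, 0, 0, 0, 18.5, 0.584, -0.465, -0.055, 0, 0, 0, 18.5, 0.584, -0.465, -0.055, 0, 0, 0, 18.5, 0.584, -0.465, -0.055, 0, 0, 0, 18.5, 0.584, -0.465, -0.055, 0, 0, 0, 18.5, 0.584, -0.465, -0.055, 0, 0, 0, 18.5, 0.584, -0.465, -0.055, 0, 0, 0, 18.5, 0.584, -0.465, -0.055, 0, 0, 0, 18.5, 0.584, -0.465, -0.055, 0, 0, 0, 18.5, 0.584, -0.465, -0.055, 0]'

```text
clock: 1.98
position: [0.6054, -0.0024, 0.2997]
ee_rot: [1.0, -0.029, -0.001, 0.0]
ft_force: [1.0, 0.2, -0.5]
grip_width: 0.001
grasp_force: 0.0
```

Request:
play_rows --plan '[0, 0, 0, 0.002, 0, 0.06, 0, 0, 0, 0, 0.002, 0, 0.105, 0, 0, 0, 0, 0.002, 0, 0.121, 0, 0, 0, 0, -0.006, 0, 0.128, 0, 0, 0, 0, -0.013, 0, 0.134, 0, 0, 0, 0, -0.019, 0, 0.14, 0, 0, 0, 0, -0.024, 0, 0.149, 0, 0, 0, 0, -0.029, 0, 0.157, 0, 0, 0, 0, -0.033, 0, 0.166, 0, 0, 0, 0, -0.036, 0, 0.176, 0, 0, 0, 0, -0.038, 0, 0.184, 0, 0, 0, 0, -0.038, 0, 0.188, 0]' --squeeze 40

```text
clock: 3.48
position: [0.5672, 0.0002, 0.1123]
ee_rot: [1.0, -0.029, -0.0, 0.0]
ft_force: [-6.6, -0.3, 10.5]
grip_width: 0.003
grasp_force: 4.9
```

```bash
python3 - <<'E'
from h import *
a=cv2.cvtColor(viewer.camera('side'),cv2.COLOR_RGB2BGR)[60:260,140:400]
cv2.imwrite("pics/s1.png",cv2.resize(a,None,fx=3,fy=3))
E
```

```text
(no output)
```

View pics/s1.png

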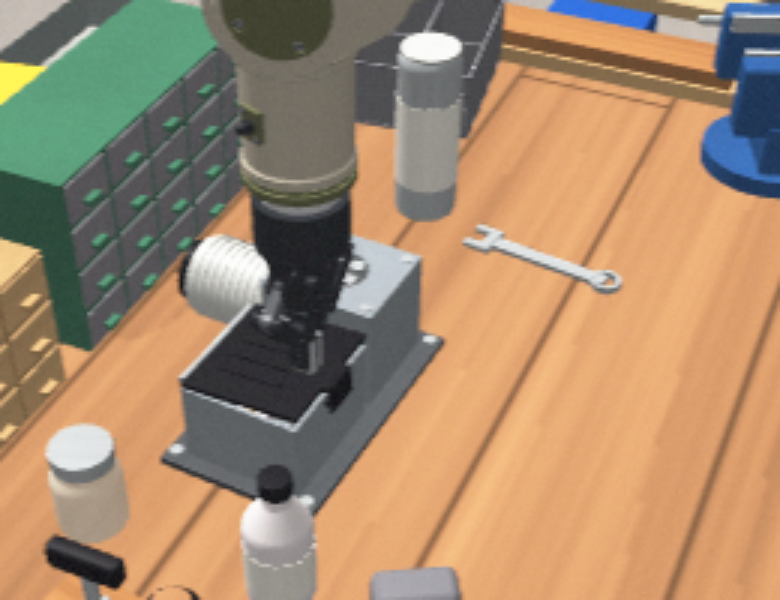

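The cover is almost closed under the fingers, with its front edge near (345,370) in this view. I'll press through the catch, then lift off.

Request:
play_rows --plan '[0, 0, 0, 0, 0, 0.004, 0, 0, 0, 0, 0, 0, 0.007, 0, 0, 0, 0, 0, 0, 0.009, 0, 0, 0, 0, 0, 0, 0.011, 0, 0, 0, 0, 0, 0, 0.012, 0]'

```text
clock: 4.15
position: [0.5677, 0.0002, 0.1047]
ee_rot: [1.0, -0.03, 0.0, 0.001]
ft_force: [-26.8, -1.4, 57.2]
grip_width: -0.001
grasp_force: 29.2
```

Request:
play_rows --plan '[0, 0, 0, 0, 0, -0.04, 0, 0, 0, 0, 0, 0, -0.1, 0, 0, 0, 0, 0, 0, -0.16, 0, 0, 0, -5.5, 0.02, -0.16, -0.195, 1, 0, 0, -5.5, 0.03, -0.258, -0.195, 1, 0, 0, -5.5, 0.03, -0.258, -0.195, 1, 0, 0, -5.5, 0.03, -0.258, -0.195, 1, 0, 0, -5.5, 0.03, -0.258, -0.195, 1, 0, 0, -5.5, 0.03, -0.258, -0.195, 1]'

```text
clock: 5.28
position: [0.6126, 0.2566, 0.2945]
ee_rot: [1.0, 0.019, -0.0, 0.0]
ft_force: [0.4, -0.1, 0.5]
grip_width: 1.0
grasp_force: 0.0
```

```bash
python3 - <<'E'
from h import *
import pickle
m=viewer.camera_model('wrist');o=status.get_obs();w=viewer.camera('wrist')
pickle.dump((m,o,w),open('w1.pkl','wb'))
R=np.array(m['R']);print(-R.T@m['t'],R.round(2).tolist(),m['fx'],o['position'],o['clock'])
s=viewer.camera('side')
a=np.vstack([w[:,:,::-1], cv2.resize(s[60:260,140:300,::-1],None,fx=1,fy=1) if 0 else np.zeros((0,512,3),np.uint8)])
c=cv2.resize(s[120:220,180:300,::-1],(288,240))
a=np.hstack([a,np.vstack([c,np.zeros((144,288,3),np.uint8)])]);cv2.imwrite('pics/w1.png',a)
E
```

```text
[0.69400859 0.25935854 0.42374791] [[0.04, -1.0, 0.0], [-0.95, -0.04, 0.32], [-0.32, -0.01, -0.95]] 316.97803888854935 [0.61262389 0.25659214 0.29452951] 5.275
```

View pics/w1.png

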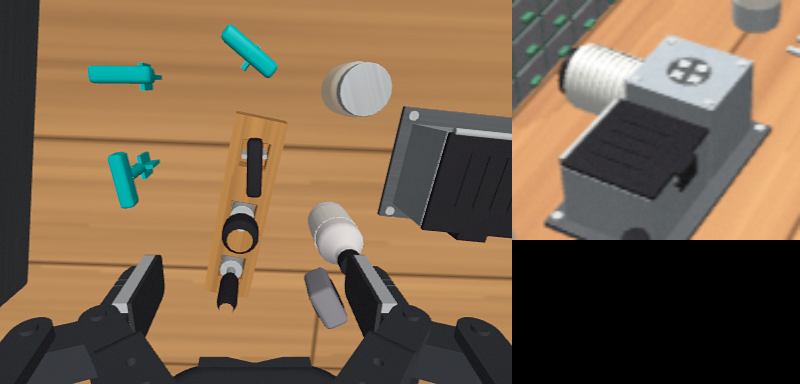

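The wrist view shows the cover staying shut at (470,185). The key's T bar is at (254,138)–(254,197), upright in the stand.

```bash
python3 - <<'E'
from h import *
import pickle
m,o,w=pickle.load(open('w1.pkl','rb'))
g=w[125:207,235:275].max(2); n,l,st,ce=cv2.connectedComponentsWithStats((g<70).astype(np.uint8))
k=1+st[1:,4].argmax(); pts=np.argwhere(l==k)[:,::-1]+[235,125]
r=cv2.minAreaRect(pts.astype(np.float32));b=cv2.boxPoints(r);print(st[k],r)
W=[plane(m,p,.114) for p in b]; print(np.round(W,4))
T=viewer.camera_model('top'); c=pts.mean(0)
print(tri(m,c,T,(120+98.5/4-.5,120+204.5/4-.5)),plane(m,c,.114),plane(m,c,.126))
E
```

```text
[ 12  13  16  59 844] ((254.5, 167.0), (15.0, 58.0), 0.0)
[[0.5873 0.2626 0.114 ]
 [0.6469 0.2645 0.114 ]
 [0.6475 0.2499 0.114 ]
 [0.5879 0.2471 0.114 ]]
(array([0.61514936, 0.2569662 , 0.10119024]), np.float64(0.0008487998774385587)) [0.61849472 0.25671088 0.114     ] [0.62142022 0.25681345 0.126     ]
```

Request:
play_rows --plan '[0, 0, 0, 0.002, 0, 0.06, 0.6, 0, 0, 0, 0.002, 0, 0.12, 0.6, 0, 0, 0, 0.002, 0, 0.17, 0.6, 0, 0, 0, 0.002, 0, 0.196, 0.6, 0, 0, 0, 0.002, 0, 0.196, 0.6, 0, 0, 0, 0.002, 0, 0.196, 0, 0, 0, 0, 0.002, 0, 0.196, 0, 0, 0, 0, 0.002, 0, 0.196, 0, 0, 0, 0, 0.002, 0, 0.196, 0, 0, 0, 0, 0.002, 0, 0.196, 0, 0, 0, 0, 0.002, 0, 0.196, 0]' --squeeze 80

```text
clock: 6.75
position: [0.6158, 0.2562, 0.1013]
ee_rot: [1.0, 0.018, 0.001, -0.0]
ft_force: [-0.9, -0.9, 7.8]
grip_width: 0.174
grasp_force: 78.5
```

Request:
play_rows --plan '[0, 0, 0, 0, 0, -0.02, 0, 0, 0, 0, 0, 0, -0.05, 0, 0, 0, 0, 0, 0, -0.09, 0, 0, 0, 0, 0, 0, -0.14, 0, 0, 0, 0, 0, 0, -0.18, 0, 0, 0, 2, -0.02, 0.05, -0.18, 0, 0, 0, 5.5, -0.04, 0.11, -0.18, 0, 0, 0, 5.5, -0.06, 0.17, -0.18, 0, 0, 0, 5.5, -0.08, 0.23, -0.18, 0, 0, 0, 5.5, -0.1, 0.29, -0.18, 0, 0, 0, 5.5, -0.12, 0.35, -0.18, 0, 0, 0, 5.5, -0.12, 0.374, -0.18, 0, 0, 0, 5.5, -0.12, 0.374, -0.18, 0, 0, 0, 5.5, -0.12, 0.374, -0.18, 0, 0, 0, 5.5, -0.12, 0.374, -0.18, 0]'

```text
clock: 8.62
position: [0.5089, -0.1207, 0.2797]
ee_rot: [1.0, -0.028, 0.0, -0.0]
ft_force: [-0.1, 1.3, -2.5]
grip_width: 0.171
grasp_force: 78.8
```

```bash
python3 - <<'E'
from h import *
import pickle
m=viewer.camera_model('wrist');o=status.get_obs();w=viewer.camera('wrist');s=viewer.camera('side');t=viewer.camera('top')
pickle.dump((m,o,w,s,t),open('w2.pkl','wb'))
R=np.array(m['R']);print(-R.T@m['t'],o['position'],o['ee_rot'],o['clock'],o['grasp_force'])
a=np.hstack([w[:,:,::-1],np.vstack([cv2.resize(s[60:200,180:300,::-1],(288,336)),np.zeros((48,288,3),np.uint8)])]);cv2.imwrite('pics/w2.png',a)
E
```

```text
[ 0.59006201 -0.12576638  0.40903156] [ 0.50892179 -0.12071827  0.27972844] [ 9.99598971e-01 -2.83168868e-02  2.23634592e-04 -3.37076077e-05] 8.625 78.75409126281738
```

View pics/w2.png

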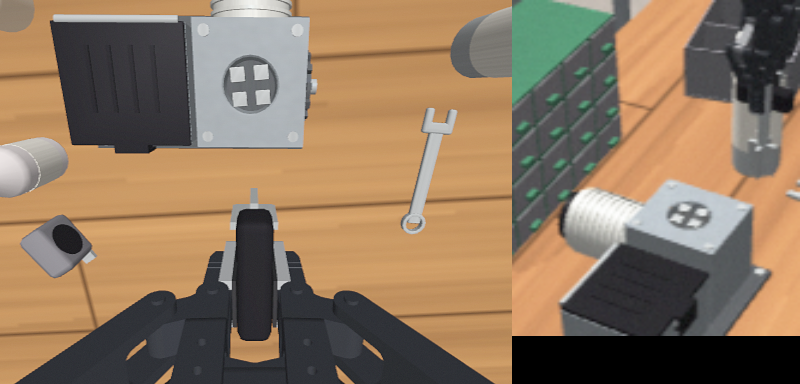

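The wrist view shows the socket disc at (251,84) with its four white blocks, and the held key bar at (255,210)–(255,335). I'll measure both.

```bash
python3 - <<'E'
from h import *
import pickle
np.set_printoptions(precision=4,suppress=True)
m,o,w,s,t=pickle.load(open('w2.pkl','rb'))
I=Rot.from_quat(o['ee_rot']).inv()
sub=w[54:114,221:281].astype(int); g=sub.min(2)
n,l,st,ce=cv2.connectedComponentsWithStats((g>195).astype(np.uint8))
q=[(ce[i]+[221,54],st[i,4]) for i in range(1,n) if st[i,4]>60]; print(q)
P=[plane(m,c,.108) for c,_ in q]; print('centre W',np.mean(P,0),np.array(P)[:,:2])
for i in range(1,n):
    if st[i,4]>60:
        b=cv2.boxPoints(cv2.minAreaRect((np.argwhere(l==i)[:,::-1]+[221,54]).astype(np.float32)))
        X=np.array([plane(m,p,.108) for p in b]);e=X[1]-X[0];print('ang',np.degrees(np.arctan2(e[1],e[0]))%90)
# head-mouth disc
d=((g<130)).astype(np.uint8);n,l,st,ce=cv2.connectedComponentsWithStats(d);k=1+st[1:,4].argmax()
c,r=cv2.minEnclosingCircle((np.argwhere(l==k)[:,::-1]+[221,54]).astype(np.float32));print('disc',c,r,plane(m,c,.108))
# bar
g=w[195:345,225:285].max(2);n,l,st,ce=cv2.connectedComponentsWithStats((g<45).astype(np.uint8));k=1+st[1:,4].argmax()
pts=(np.argwhere(l==k)[:,::-1]+[225,195]).astype(np.float32);rr=cv2.minAreaRect(pts);print(st[k],rr)
z=o['position'][2]+.013
for p in cv2.boxPoints(rr): print('bar tool',I.apply(plane(m,p,z)-o['position']))
E
```

```text
[(array([260.587 ,  71.6957]), np.int32(184)), (array([236.8798,  73.7432]), np.int32(183)), (array([262.323,  96.205]), np.int32(161)), (array([239.0641,  98.1474]), np.int32(156))]
centre W [ 0.5925 -0.1219  0.108 ] [[ 0.6032 -0.1322]
 [ 0.6027 -0.1111]
 [ 0.5823 -0.1328]
 [ 0.5818 -0.1116]]
ang 86.74022580258672
ang 86.74021471500579
ang 86.74008418017078
ang 86.74007255922442
disc (250.52761840820312, 83.58287048339844) 28.939350128173828 [ 0.5937 -0.1227  0.108 ]
[   7   14   45  132 1666] ((254.0, 274.5), (131.0, 44.0), 90.0)
bar tool [ 0.0361 -0.0083 -0.013 ]
bar tool [ 0.0361  0.009  -0.013 ]
bar tool [-0.0282  0.0104 -0.013 ]
bar tool [-0.0282 -0.0097 -0.013 ]
```

Request:
play_rows --plan '[0, 0, -4.9, 0.04, -0.002, 0, 0, 0, 0, -4.9, 0.082, -0.0035, 0, 0, 0, 0, -4.9, 0.082, -0.0035, 0.03, 0, 0, 0, -4.9, 0.082, -0.0035, 0.06, 0, 0, 0, -4.9, 0.082, -0.0035, 0.07, 0, 0, 0, -4.9, 0.082, -0.0035, 0.07, 0, 0, 0, -4.9, 0.082, -0.0035, 0.076, 0, 0, 0, -4.9, 0.082, -0.0035, 0.08, 0, 0, 0, -4.9, 0.082, -0.0035, 0.084, 0, 0, 0, -4.9, 0.082, -0.0035, 0.087, 0, 0, 0, -4.9, 0.082, -0.0035, 0.09, 0, 0, 0, -4.9, 0.082, -0.0035, 0.09, 0]'

```text
clock: 10.28
position: [0.5909, -0.1236, 0.1891]
ee_rot: [1.0, 0.013, 0.0, -0.0]
ft_force: [1.6, -0.2, -1.5]
grip_width: 0.173
grasp_force: 78.7
```

Request:
play_rows --plan '[0, 0, 0, 0, -0.0015, 0, 0, 0, 0, 0, 0, -0.0015, 0.003, 0, 0, 0, 0, 0, -0.0015, 0.005, 0, 0, 0, 0, 0, -0.0015, 0.008, 0, 0, 0, 0, 0, -0.0015, 0.011, 0, 0, 0, 0, 0, -0.0015, 0.013, 0, 0, 0, 0, 0, -0.0015, 0.015, 0, 0, 0, 0, 0, -0.0015, 0.016, 0, 0, 0, 0, 0, -0.0015, 0.016, 0]'

```text
clock: 11.4
position: [0.5911, -0.122, 0.1744]
ee_rot: [1.0, 0.013, 0.001, 0.0]
ft_force: [-1.7, 0.0, 8.4]
grip_width: 0.172
grasp_force: 80.2
```

Request:
play_rows --plan '[0, 0, 0, 0, 0, 0.002, 0, 0, 0, 0, 0, 0, 0.004, 0, 0, 0, 0, 0, 0, 0.005, 0, 0, 0, 0, 0, 0, 0.006, 0, 0, 0, 0, 0, 0, 0.006, 0, 0, 0, 0, 0, 0, 0.006, 0]'

```text
clock: 12.15
position: [0.593, -0.1219, 0.1728]
ee_rot: [1.0, 0.013, 0.003, 0.001]
ft_force: [-8.2, 1.6, 37.7]
grip_width: 0.171
grasp_force: 84.8
```

```bash
python3 - <<'E'
from h import *
o=status.get_obs();print(o['position'],o['ft_force'],o['clock'])
w=viewer.camera('wrist');s=viewer.camera('side')
cv2.imwrite('pics/f.png',np.hstack([cv2.resize(w[:,:,::-1],(400,300)),cv2.resize(s[80:200,180:300,::-1],(300,300))]))
E
```

```text
[ 0.59295218 -0.12186097  0.17280976] [-8.20652584  1.64739914 37.68701208] 12.15
```

View pics/f.png

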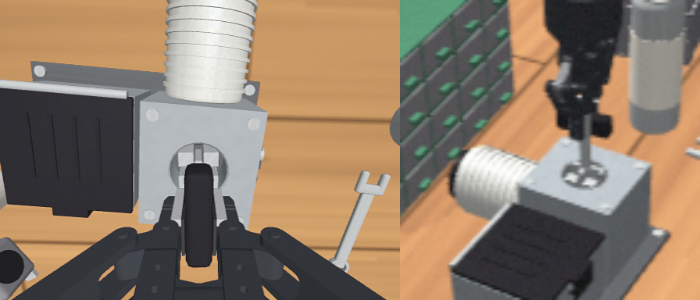

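The key is down at its predicted home height: TCP 0.1728 against 0.173, with a hard stop at 38 N. The cover is shut. I'll ease the push and side load a little.

Request:
play_rows --plan '[0, 0, 0, -0.001, 0, -0.001, 0, 0, 0, 0, -0.0015, 0, -0.001, 0, 0, 0, 0, -0.0015, 0, -0.001, 0, 0, 0, 0, -0.0015, 0, -0.001, 0]'

```text
clock: 12.75
position: [0.5919, -0.1219, 0.1729]
ee_rot: [1.0, 0.013, 0.004, 0.001]
ft_force: [-3.1, 0.2, 27.5]
grip_width: 0.171
grasp_force: 83.3
```

```bash
python3 -c "
from workcell import manip
print(manip.hand_in())"
```

```text
the job is handed in; nothing more can be done
None
```

The cover is snapped shut, and the key is in the socket, pressed home with about 27 N and gripped with about 83 N. I handed the job in at about 12.8 s, but hand-in returned no pass or fail.

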